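# Make up a mounting kit in the tray and leave the look-alikes

### The arm

A 6-joint arm with a two-finger parallel gripper is mounted at the origin on a cart in front of the work surface, level with it; the furniture and walls round the work are solid. World frame = base frame: x ahead of the robot, y to its left, z up, the work surface at z = 0. Lengths are in m, angles in rad, forces in N, time in s.
With the tool pointing down it reaches from about 0.275 to 0.75 m from the base axis. Payload 10.2 kg.
Tool frame: the origin (TCP) lies between the finger pads; the fingertips stand 11 mm ahead of it and the grasp point (between the pads) lies 8 mm behind it (robot.tips_ahead is the distance from the TCP to the fingertips, in m); z points along the fingers, y is the line along which they close (so a half turn about z gives the same grasp; the last joint's range is limited). The gripper opens to 88 mm and grips with 3 to 60 N. Pads are 18 mm wide; open, the fingers measure 123 mm over their backs; the gripper's body (75 mm by 187 mm) begins 45 mm behind the grasp point.
Start: joints at [-1.468, 0.313, 1.498, -0, 1.331, -0.223], TCP at [0.168, -0.497, 0.25] pointing down, gripper open.
Joint ranges: [-2.94, 2.94], [-0.97, 2.17], [0.19, 2.56], [-1.23, 4.37], [0.02, 3.11], [-2.88, 2.88]. Speed limits (rad/s): [2.39, 2.39, 3.01, 3.14, 3.14, 3.14].

### API

Orientations are given as a unit quaternion [x, y, z, w].
In Python, from cell import robot gives the robot as it stands.
- The arm moves only by the tool move_arm, never from a script. Its arguments are lists of equal length, an entry for each row: "dp": the shift along the tool's x, y, z each as a share of 0.04 m, from -1 to 1, a list of three; "turn": the turn about the tool's z as a share of 4 degrees, from -1 to 1. A call has 1 to 20 rows; each row shifts and turns the commanded pose from where the row before left it, along the tool's axes as they then stand; what a row does not reach is not made up. A row lasts 1/8 s, in which the tool goes at most 62.5 mm and 10.7 degrees, less where a joint would pass 70% of its speed; a pose out of reach is approached as far as the arm can. A call with a number of a shift or a turn outside -1 to 1 is refused whole. A call with a gripper value outside its range is refused whole. "hand" is the opening, from 0 (shut) to 1 (fully open), set as the call begins (left out, the last holds). The fingers move at their own pace and stop on an object; "grip_force" is the grip in N (left out, the last holds). Time passes only in rows, so rows that do not move let the fingers close. It gives the time, the measured TCP pose, the force, the opening and the grip force at its end, in the units of the state.
- robot.observe(): the state, without advancing time (a new reading comes with each control period).
- robot.camera(name): name is "scene" or "top" or "wrist"; returns a dict with "frame" (480x640x3 uint8, blue, green, red), "fx", "fy", "cx", "cy" (pixels), "world_from_camera" (4x4, takes a point from camera to world coordinates); the wrist camera has in their place "hand_eye" (4x4, takes a point from camera to tool coordinates, whose origin is the TCP and whose axes are the flange's). Camera axes: x right, y down, z forward; pixel columns grow to the right and rows downward; lengths in m; the calibration is good to about 2 mm. A picture is of the moment at which its call begins: read the wrist's pose just before it. There is no depth.
- robot.finish_job(): hands the job in; it is judged then, once.
The state is a dict: "time": time; "q": joint angles; "qd": joint speeds; "joint_torque": joint torques, N m; "position": TCP position; "tcp_rot": TCP orientation; "force": force on the tool from outside, world axes, zero at the start; "torque": the same for the moment, N m; "gripper_width": opening from 0.0 (shut) to 1.0 (fully open); "grip_force": force on a finger pad.
Only numpy, scipy, OpenCV 4.12 (cv2) and the standard library are available. Lean on these libraries where they do the work, as an engineer would, in place of code of your own. Each camera call takes 0.05 s, during which the arm holds its last target. There are 200 camera calls.

### The job

Make up the mounting kit in the low tray at the front of the bench, from the parts lying to its left and right: stand the open glass tube of pins upright in the deep round cup, lay the shaft collar flat in the shallow round dish, and lay the smaller of the two specimen boxes flat in the rectangular pocket. Keep the tube upright all the way, so that no pins fall out. Leave the look-alikes (the capped vial, the solid metal disc and the larger specimen box) where they are.

Things in the scene. Friction and masses are not known exactly. Their poses are not given: they have to be found in the camera images.
- tube: the open glass tube holding a bundle of thin pins, to be packed: cylinder 25 mm in diameter, 62 mm tall, without a cap, standing upright on the bench. Origin at the centre of its underside, z up along the tube. Weighs 35 to 70 g; grip it across its diameter.
- collar: the light metal shaft collar, to be packed: a thick ring 39 to 40 mm in outer diameter, 21 mm high, with a through hole, lying flat. Origin at the centre of its underside, z up along its axis. Weighs 35 to 70 g; grip it across its outside, in any direction.
- small_box: the smaller specimen box, to be packed: closed flat see-through plastic box, 41 mm (x, about 37 mm across the gripped walls) by 46 mm (y) by 20 mm high, lying flat. Origin at the centre of its underside, z up. Weighs 35 to 70 g; its lid stays shut; grip it across x.
- vial: look-alike of the tube, to be left: glass vial with a black screw cap, 22 mm in diameter, 52 mm tall, standing upright. Origin at the centre of its underside.
- disc: look-alike of the collar, to be left: solid flat metal disc without a hole, 40 mm in diameter, 6 mm thick. Origin at the centre of its underside.
- large_box: look-alike of the small box, to be left: the larger specimen box, closed, clear plastic, 53 mm (x) by 70 mm (y) by 22 mm high. Origin at the centre of its underside.
- kit_tray: the kit tray: low metal tray fixed to the bench, 76 mm (x) by 224 mm (y), rim 8 mm above the bench, 4 mm thick floor. Origin at the centre of its underside, y along its length. Three nests stand in it side by side along y, 72 mm from centre to centre.
- tube_nest: the deep round cup for the tube: inside 43 mm in diameter, wall 3 mm thick, its rim 25 mm above the nest's origin. Grey plastic module 68 mm (x) by 70 mm (y), fixed in the tray, in any of its three places; axes as the tray's. Origin: centre of its underside, 4 mm above the bench; floor 3 mm above the origin.
- collar_nest: the shallow round dish for the collar: inside 58 mm in diameter, wall 3 mm thick, its rim 9 mm above the nest's origin. Grey plastic module 68 mm (x) by 70 mm (y), fixed in the tray, in any of its three places; axes as the tray's. Origin: centre of its underside, 4 mm above the bench; floor 3 mm above the origin.
- box_nest: the rectangular pocket for the small box: inside 58 mm (x) by 64 mm (y), walls 3 mm thick, their tops 9 mm above the nest's origin. The box goes in with its x along the nest's x, either way round. Grey plastic module 68 mm (x) by 70 mm (y), fixed in the tray, in any of its three places; axes as the tray's. Origin: centre of its underside, 4 mm above the bench; floor 3 mm above the origin.
There are look-alikes about, which are no part of the job. Leave any purple look-alike of the collar_nest alone.

How it is judged:
By the outcome, as a careful person would: the job done as asked, in the order asked, and still so for the second after the job is handed in, with the robot touching nothing.
It also fails if it takes over 83 s, if anything falls off the work surface, if the arm or the gripper's body presses on something with over 40 N, if the wrist force passes 120 N, or if a joint passes its speed limit or range.

## Working session

There is one attempt and no reset: what is moved stays moved. The work goes in short steps, Python scripts to look and compute and a tool call to move; the robot and the scene stay as the last step left them, time stands still between calls to the robot, and variables do not carry over. Pictures are saved under pics/ and viewed, at most 18 in all, crops included, and the job is handed in when it is done.

Besides the shell and the picture viewer there is one more tool, called after ">>>" by a JSON object that holds its "fn" and its "kwargs". move_arm: Moves the arm, as the interface text tells. Its arguments: {"type":"object","properties":{"dp":{"type":"array","items":{"type":"array","items":{"type":"number","minimum":-1,"maximum":1}}},"turn":{"type":"array","items":{"type":"number","minimum":-1,"maximum":1}},"hand":{"type":"number"},"grip_force":{"type":"number"}},"required":["dp","turn"]}

```bash
ls; mkdir -p pics; python3 - <<'E'
from cell import robot
import cv2,numpy as np
s=robot.observe();print(s['time'],s['position'],s['tcp_rot'])
for n in('top','scene'):
    c=robot.camera(n);cv2.imwrite(f'pics/{n}0.png',c['frame']);print(n,c['fx'],c['fy'],c['cx'],c['cy'],np.round(c['world_from_camera'],4).tolist())
c=robot.camera('wrist');print(c['fx'],np.round(c['hand_eye'],4).tolist())
E
```

```text
pics
0.0 [ 0.16798093 -0.49715056  0.24916041] [ 9.86764509e-01  1.62158502e-01  4.07160751e-05 -6.49808660e-04]
top 513.8062726991634 513.8062726991634 321.79288093339795 239.94989956457042 [[0.0062, -0.9878, 0.1557, 0.2982], [-1.0, -0.0062, 0.0003, 0.0195], [0.0006, -0.1557, -0.9878, 1.2731], [0.0, 0.0, 0.0, 1.0]]
scene 536.5840191184042 536.5840191184042 322.8697914011773 241.36867898256432 [[-0.7965, -0.3293, 0.5072, -0.1495], [-0.6043, 0.4624, -0.6489, 0.8362], [-0.0209, -0.8233, -0.5673, 0.7839], [0.0, 0.0, 0.0, 1.0]]
399.607018111056 [[-0.0016, -0.9521, -0.3057, 0.0792], [1.0, -0.0016, -0.0003, -0.0004], [-0.0002, -0.3057, 0.9521, -0.1343], [0.0, 0.0, 0.0, 1.0]]
```

View pics/top0.png

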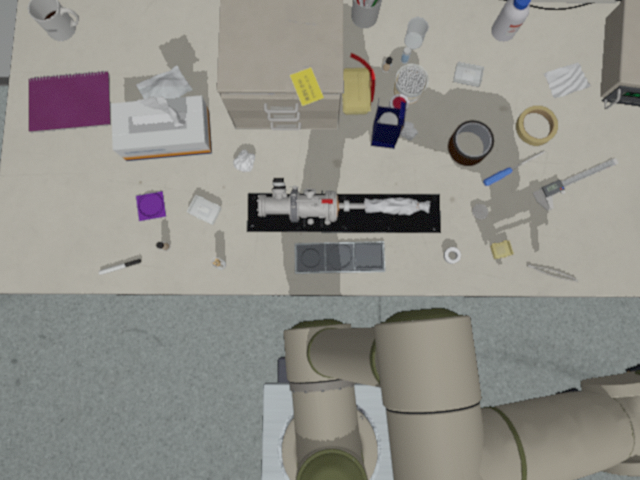

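View pics/scene0.png

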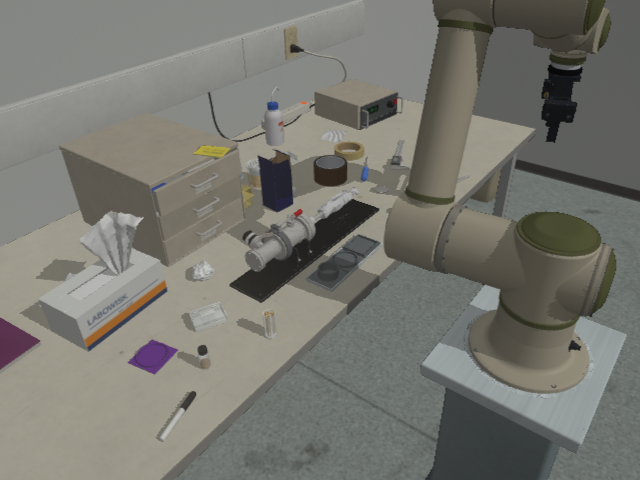

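```bash
python3 - <<'E'
import cv2,numpy as np
t=cv2.imread('pics/top0.png')
a=cv2.resize(t[180:290,130:260],None,fx=3.07,fy=3,interpolation=2)
b=cv2.resize(t[180:290,430:560],None,fx=3.07,fy=3,interpolation=2)
c=cv2.resize(t[50:100,440:520],(400,250),interpolation=2)
d=cv2.resize(t[235:280,285:395],(398,163),interpolation=2)
o=np.zeros((600,800,3),np.uint8);o[:330,:a.shape[1]]=a;o[:330,400:400+b.shape[1]]=b[:,:400];o[335:585,:400]=c;o[335:498,402:]=d
cv2.imwrite('pics/crop1.png',o)
E
```

```text
(no output)
```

View pics/crop1.png

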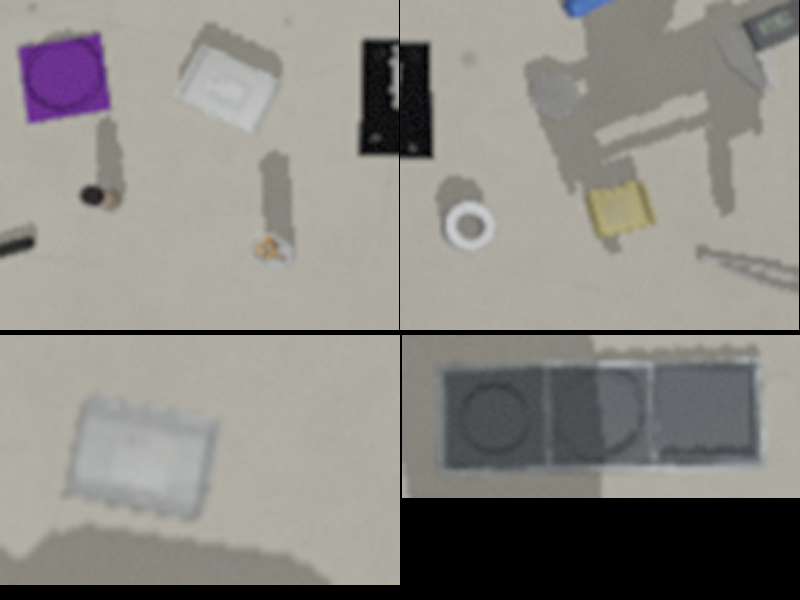

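The top view shows these candidates:
- **Tube:** (218,263) is open with orange pins. The vial at (160,245) has a black cap.
- **Collar:** (453,255) is a ring with a hole. (482,208) is the plain disc.
- **Small box:** (501,250) is about 18 px, so it fits 41x46 mm. (205,207) at about 27x20 px is the large one, and (468,74) is clutter.
- **Nests:** cup (311,257), dish (340,257), pocket (369,257). The purple dish is left alone.

Next I'll measure them.

```bash
cat > h.py <<'E'
import cv2,numpy as np
from cell import robot
from scipy.spatial.transform import Rotation as R
def cam(n):
    s=robot.observe(); c=robot.camera(n)
    if n=='wrist':
        T=np.eye(4);T[:3,:3]=R.from_quat(s['tcp_rot']).as_matrix();T[:3,3]=s['position'];c['world_from_camera']=T@c['hand_eye']
    return c
def ray(c,u,v,z):
    W=np.array(c['world_from_camera']);d=W[:3,:3]@[(u-c['cx'])/c['fx'],(v-c['cy'])/c['fy'],1];o=W[:3,3]
    return o+d*(z-o[2])/d[2]
def proj(c,p):
    q=np.linalg.inv(c['world_from_camera'])@np.append(p,1);return c['cx']+c['fx']*q[0]/q[2],c['cy']+c['fy']*q[1]/q[2]
def yaw(s): 
    m=R.from_quat(s['tcp_rot']).as_matrix();return np.degrees(np.arctan2(m[1,0],m[0,0]))
def to(x,y,z,yw=None):
    "print tool-axis shift (rows of 1 = 40mm) and turn in shares of 4 deg"
    s=robot.observe();m=R.from_quat(s['tcp_rot']).as_matrix();d=m.T@(np.array([x,y,z])-s['position'])
    print('pos',s['position'].round(4),'yaw',yaw(s).round(2),'dp/40mm',(d/.04).round(3),'turn/4deg',None if yw is None else round(-(yw-yaw(s))/4,2))
E
python3 - <<'E'
from h import *
c=cam('top');f=c['frame'].astype(int)
for n,u,v,z in(('tube',217,262,.062),('vial',157,245,.052),('collar',453,255,.021),('sbox',501,250,.02),('lbox',205,207,.022),('cup',311,257,.029),('dish',340,257,.013),('pocket',369,257,.013),('valveL',278,185,.08),('valveM',300,200,.06),('blackfrontL',248,231,.0),('blackR',440,231,0)):
    p=ray(c,u,v,z);print(n,p.round(3),np.hypot(*p[:2]).round(3))
# ring: bright blob
g=cv2.cvtColor(c['frame'],6)
for n,m,(x0,y0,x1,y1) in(('ring',g>205,(435,235,475,275)),('yellow',(f[:,:,2]-f[:,:,0]>45),(485,230,520,270)),('tray',g<115,(290,235,392,277))):
    k,_=cv2.findContours(m[y0:y1,x0:x1].astype('u1'),0,2);k=max(k,key=cv2.contourArea)+[x0,y0]
    r=cv2.minAreaRect(k);print(n,r);
    W=np.array([ray(c,*q,.02 if n!='tray' else .012)[:2] for q in cv2.boxPoints(r)]);print(W.round(3).tolist(),W.mean(0).round(4),np.linalg.norm(np.diff(W,axis=0),axis=1).round(4))
print(g[245:268:4,440:468:3])
E
```

```text
tube [0.435 0.268 0.062] 0.511
vial [0.476 0.416 0.052] 0.632
collar [ 0.46  -0.302  0.021] 0.551
sbox [ 0.474 -0.421  0.02 ] 0.634
lbox [0.577 0.311 0.022] 0.655
cup [0.452 0.046 0.029] 0.454
dish [ 0.455 -0.025  0.013] 0.455
pocket [ 0.455 -0.097  0.013] 0.465
valveL [0.619 0.125 0.08 ] 0.631
valveM [0.587 0.073 0.06 ] 0.592
blackfrontL [0.521 0.206 0.   ] 0.56
blackR [ 0.524 -0.277  0.   ] 0.592Traceback (most recent call last):
  File "<stdin>", line 8, in <module>
ValueError: max() iterable argument is empty
```

>>> {"fn": "move_arm", "kwargs": {"dp": [[0.883,-0.154,0],[0.883,-0.154,0],[0.883,-0.154,0],[0.883,-0.154,0],[0.883,-0.154,0],[0.883,-0.154,0],[0.883,-0.154,0],[0.883,-0.154,0],[0,0,0],[0,0,0],[0,0,0],[0,0,0],[0,0,0],[0,0,0],[0,0,0]], "turn": [0,0,0,0,0,0,0,0,0.933,0.933,0.933,0.933,0.933,0,0], "hand": 1}}

```text
time: 2.08
position: [0.4199, -0.3603, 0.2496]
tcp_rot: [1.0, 0.001, -0.0, -0.0]
force: [-0.5, 0.1, -0.1]
gripper_width: 0.998
grip_force: 0.0
```

```bash
python3 - <<'E'
from h import *
to(.435,.268,.25,0)
c=cam('wrist');cv2.imwrite('pics/w1.png',c['frame'])
for p in((.46,-.302,.021),(.474,-.421,.02)):print(np.round(proj(c,p)))
E
```

```text
pos [ 0.4199 -0.3603  0.2496] yaw 0.08 dp/40mm [ 3.9800e-01 -1.5706e+01 -6.0000e-03] turn/4deg 0.02
[251. 159.]
[385. 143.]
```

View pics/w1.png

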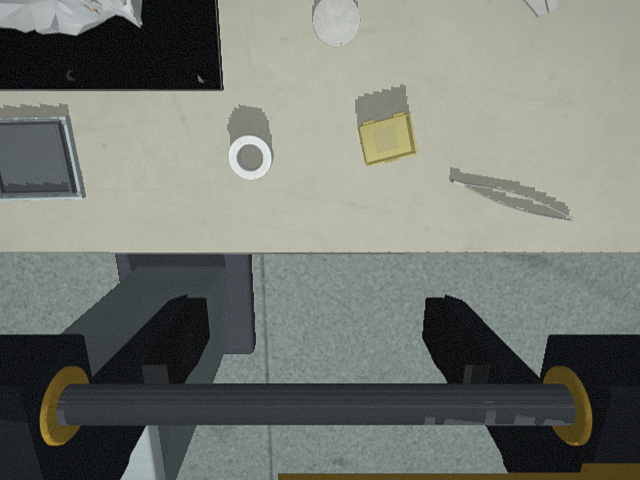

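The wrist view shows the collar with its hole at (251,157), the solid disc at (337,20) and the small yellow box at (388,138), slightly rotated. Now I'll measure the collar and box by mask.

```bash
cat >> h.py <<'E'
def blob(c,m,roi,z,name):
    x0,y0,x1,y1=roi;k,_=cv2.findContours(m[y0:y1,x0:x1].astype('u1'),0,2);k=max(k,key=cv2.contourArea)+[x0,y0]
    P=np.array([ray(c,*q,z)[:2] for q in k[:,0]],np.float32)*1000
    r=cv2.minAreaRect(P);e=cv2.minEnclosingCircle(P);print(name,'rect mm',np.round(r[0],1),np.round(r[1],1),round(r[2],1),'circle',np.round(e[0],1),round(e[1],1),'corners',cv2.boxPoints(r).round().tolist())
    return k
E
python3 - <<'E'
from h import *
c=cam('wrist');f=c['frame'].astype(int);g=f.min(2);y=f[:,:,2]-f[:,:,0]
print(g[157,222:280:3],y[138,350:425:4])
blob(c,g>205,(215,120,290,195),.021,'collar')
blob(c,y>60,(345,100,430,180),.02,'box z20')
blob(c,y>60,(345,100,430,180),.0,'box z0')
E
```

```text
[165 167 182 215 219 127 113 123 126 123 121 119 121 116 219 220 226 136
 169 172] [13 16 12 69 64 62 55 50 52 50 47 48 63 63 60 52 70 16 14]
collar rect mm [ 461.7 -300.8] [36.7 37.1] 88.0 circle [ 461.6 -300.8] 18.9 corners [[443.0, -318.0], [480.0, -320.0], [481.0, -283.0], [444.0, -282.0]]
box z20 rect mm [ 476.8 -422. ] [39.1 42.3] 14.7 circle [ 476.4 -422.6] 27.1 corners [[453.0, -406.0], [463.0, -447.0], [501.0, -438.0], [490.0, -397.0]]
box z0 rect mm [ 475.6 -425.4] [41.2 44.6] 14.7 circle [ 475.2 -426. ] 28.6 corners [[450.0, -409.0], [461.0, -452.0], [501.0, -442.0], [490.0, -399.0]]
```

>>> {"fn": "move_arm", "kwargs": {"dp": [[0,-1,0],[0,-1,0],[0,-1,0],[0,-1,0],[0,-1,0],[0,-1,0],[0,-1,0],[0,-1,0],[0,-1,0],[0,-1,0],[0,-1,0],[0,-1,0],[0,-1,0],[0,-1,0],[0,-0.6,0],[0,0,0],[0,0,0]], "turn": [0,0,0,0,0,0,0,0,0,0,0,0,0,0,0,0,0]}}

```text
time: 4.3
position: [0.4199, 0.2231, 0.2497]
tcp_rot: [1.0, 0.0, -0.0, 0.0]
force: [-0.3, -0.2, 0.2]
gripper_width: 1.001
grip_force: 0.0
```

```bash
python3 - <<'E'
from h import *
to(.435,.268,.25,0)
c=cam('wrist');cv2.imwrite('pics/w2.png',c['frame'])
for p in((.435,.268,.062),(.435,.268,0),(.452,.046,.029)):print(np.round(proj(c,p)))
E
```

```text
pos [0.4199 0.2231 0.2497] yaw 0.01 dp/40mm [ 0.378 -1.123 -0.007] turn/4deg 0.0
[261. 196.]
[269. 183.]
[517. 169.]
```

View pics/w2.png

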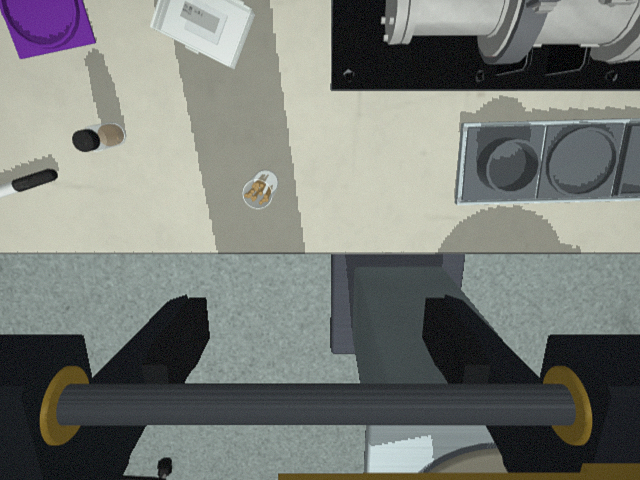

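```bash
python3 - <<'E'
from h import *
t=cv2.imread('pics/w2.png')
a=cv2.resize(t[155:225,225:305],(800,700),interpolation=2)[:590,:]
a=cv2.resize(t[160:220,225:305],(400,300),interpolation=2)
b=cv2.resize(t[110:210,450:640],(760,400),interpolation=2)[:300]
b=cv2.resize(t[110:210,450:640],(570,300),interpolation=2)
o=np.zeros((600,570,3),np.uint8);o[:300,:400]=a;o[300:]=b;cv2.imwrite('pics/w2c.png',o)
E
```

```text
(no output)
```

View pics/w2c.png

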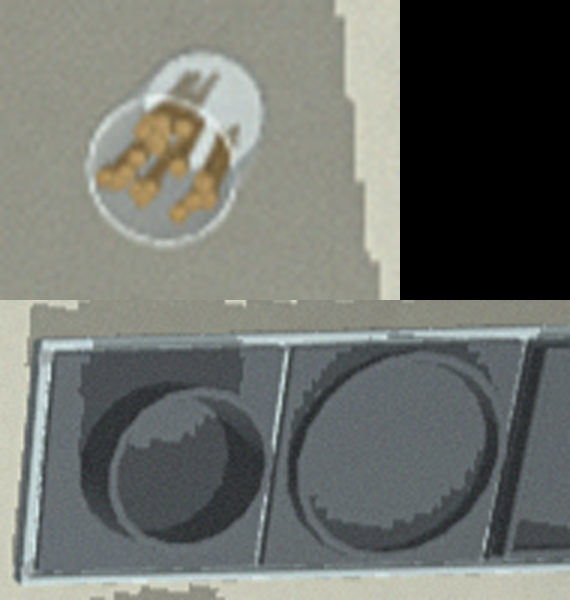

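Tube rim centre is at (257.4,193.8) and base at (266,182). Cup rim is near (512,167), dish near (581,161).

```bash
python3 - <<'E'
from h import *
c=cam('wrist')
a=ray(c,257.4,193.8,.062);b=ray(c,266,182,0);print(a.round(4),b.round(4))
print('rim dia',np.linalg.norm(ray(c,272.3,193.8,.062)-ray(c,242.5,193.8,.062)))
for n,u,v,z in(('cup',512.7,166.7,.029),('dish',581,161,.013),('trayTL',462,124,.008),('trayBL',457,203,.008)):print(n,ray(c,u,v,z).round(4))
to(a[0],a[1],.12,0)
E
```

```text
[0.4369 0.2706 0.062 ] [0.4364 0.2709 0.    ]
rim dia 0.02428635253352879
cup [0.4541 0.0497 0.029 ]
dish [ 0.4571 -0.0199  0.013 ]
trayTL [0.4898 0.0909 0.008 ]
trayBL [0.4171 0.0877 0.008 ]
pos [0.42   0.2229 0.2498] yaw -0.05 dp/40mm [ 0.419 -1.194  3.245] turn/4deg -0.01
```

>>> {"fn": "move_arm", "kwargs": {"dp": [[0.21,-0.6,0],[0.21,-0.6,0],[0,0,0.75],[0,0,0.75],[0,0,0.75],[0,0,0.75],[0,0,0.75],[0,0,0.75],[0,0,0.5],[0,0,0.24],[0,0,0],[0,0,0]], "turn": [0,0,0,0,0,0,0,0,0,0,0,0]}}

```text
time: 5.9
position: [0.4372, 0.2717, 0.0409]
tcp_rot: [1.0, -0.0, 0.001, -0.0]
force: [-0.8, 0.2, -0.1]
gripper_width: 0.998
grip_force: 0.0
```

>>> {"fn": "move_arm", "kwargs": {"dp": [[0,0,0],[0,0,0],[0,0,0],[0,0,0],[0,0,0],[0,0,0],[0,0,0],[0,0,0]], "turn": [0,0,0,0,0,0,0,0], "hand": 0, "grip_force": 12}}

```text
time: 6.9
position: [0.4367, 0.2717, 0.0401]
tcp_rot: [1.0, 0.0, -0.0, -0.0]
force: [0.5, -0.6, -0.3]
gripper_width: 0.28
grip_force: 12.0
```

>>> {"fn": "move_arm", "kwargs": {"dp": [[0,0,-0.1],[0,0,-0.25],[0,0,-0.4],[0,0,-0.4],[0,0,-0.4],[0,0,-0.4],[0,0,-0.3],[0,0,-0.15],[0,0,0],[0,0,0]], "turn": [0,0,0,0,0,0,0,0,0,0]}}

```text
time: 8.15
position: [0.4365, 0.2716, 0.1356]
tcp_rot: [1.0, 0.0, -0.0, 0.0]
force: [-1.2, -0.4, -0.5]
gripper_width: 0.282
grip_force: 12.0
```

>>> {"fn": "move_arm", "kwargs": {"dp": [[0,0.1,0],[0,0.2,0],[0,0.3,0],[0,0.4,0],[0,0.4,0],[0,0.4,0],[0,0.4,0],[0,0.3,0],[0,0.2,0],[0,0.1,0],[0,0,0],[0,0,0]], "turn": [0,0,0,0,0,0,0,0,0,0,0,0]}}

```text
time: 9.65
position: [0.4367, 0.16, 0.1361]
tcp_rot: [1.0, 0.0, 0.0, -0.0]
force: [0.6, 0.5, 1.0]
gripper_width: 0.282
grip_force: 12.0
```

```bash
python3 - <<'E'
from h import *
s=robot.observe();to(.454,.049,.12,0);print(s['gripper_width'],s['grip_force'])
c=cam('wrist');cv2.imwrite('pics/w3.png',c['frame'])
for p in((.454,.049,.029),(.457,-.022,.013)):print(np.round(proj(c,p)))
E
```

```text
pos [0.4367 0.16   0.1361] yaw 0.03 dp/40mm [0.432 2.775 0.403] turn/4deg 0.01
0.2823561898098886 11.99998732039603
[495. 218.]
[593. 207.]
```

View pics/w3.png

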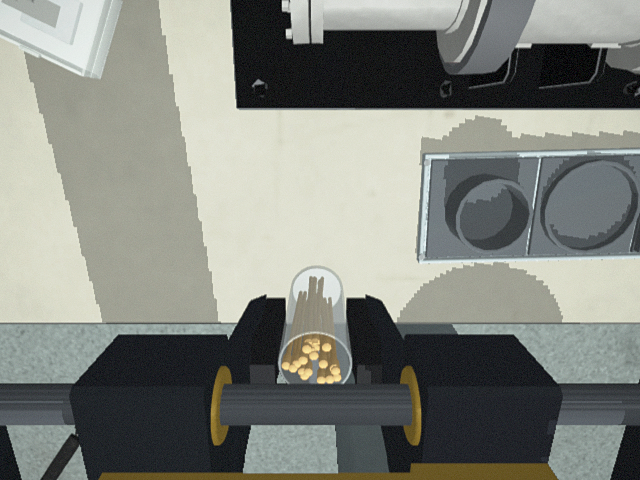

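The tube is held upright with its pins in. Cup rim centre is about (492.5,215), a 73 px span that matches the 49 mm outer diameter.

```bash
python3 - <<'E'
from h import *
c=cam('wrist')
for n,u,v,z in(('cup',492.5,215,.029),('dish',590,206,.013),('trayTL',425,154,.008),('trayBL',418,261,.008)):print(n,ray(c,u,v,z).round(4))
print(np.linalg.norm(ray(c,456,215,.029)-ray(c,529,215,.029)))
to(.4545,.049,.047,0)
E
```

```text
cup [0.4556 0.0505 0.029 ]
dish [ 0.4576 -0.0201  0.013 ]
trayTL [0.4908 0.0898 0.008 ]
trayBL [0.4173 0.0886 0.008 ]
0.04533137772048238
pos [0.4366 0.16   0.1361] yaw 0.03 dp/40mm [0.445 2.775 2.227] turn/4deg 0.01
```

>>> {"fn": "move_arm", "kwargs": {"dp": [[0.02,0.1,0],[0.04,0.25,0],[0.07,0.4,0],[0.07,0.45,0],[0.07,0.45,0],[0.07,0.45,0],[0.06,0.35,0],[0.04,0.2,0],[0.02,0.107,0],[0,0,0],[0,0,0.1],[0,0,0.25],[0,0,0.35],[0,0,0.35],[0,0,0.35],[0,0,0.3],[0,0,0.2],[0,0,0.1],[0,0,0],[0,0,0]], "turn": [0,0,0,0,0,0,0,0,0,0,0,0,0,0,0,0,0,0,0,0]}}

```text
time: 12.25
position: [0.4553, 0.0494, 0.0564]
tcp_rot: [1.0, 0.0, 0.0, 0.0]
force: [0.7, -0.1, -0.1]
gripper_width: 0.278
grip_force: 12.0
```

```bash
python3 - <<'E'
from h import *
to(.455,.0497,.0475,0);print(robot.observe()['force'])
c=cam('wrist');cv2.imwrite('pics/w4.png',c['frame'])
E
```

```text
pos [0.4553 0.0494 0.0564] yaw 0.01 dp/40mm [-0.008 -0.007  0.223] turn/4deg 0.0
[ 0.72076671 -0.09417379 -0.05764666]
```

View pics/w4.png

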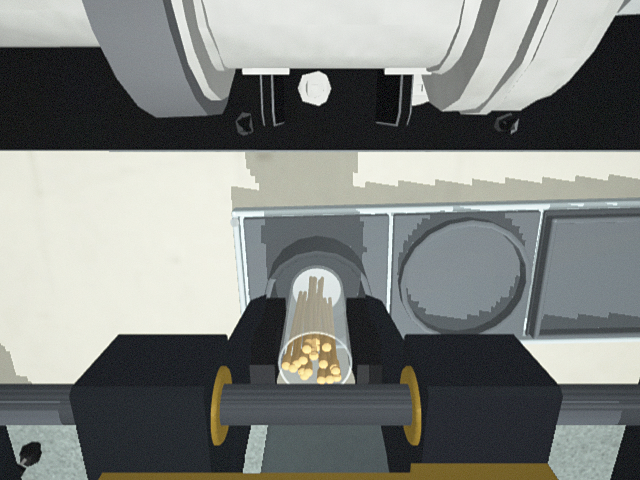

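The tube is centred inside the cup rim (both about u=318). Lower and release.

>>> {"fn": "move_arm", "kwargs": {"dp": [[0,0,0.08],[0,0,0.08],[0,0,0.062],[0,0,0],[0,0,0]], "turn": [0,0,0,0,0]}}

```text
time: 12.92
position: [0.4551, 0.0495, 0.0472]
tcp_rot: [1.0, 0.0, -0.0, -0.0]
force: [-0.1, -0.1, -0.3]
gripper_width: 0.28
grip_force: 12.0
```

>>> {"fn": "move_arm", "kwargs": {"dp": [[0,0,0],[0,0,0],[0,0,0],[0,0,0],[0,0,0]], "turn": [0,0,0,0,0], "hand": 0.65}}

```text
time: 13.55
position: [0.4551, 0.0495, 0.0473]
tcp_rot: [1.0, 0.0, 0.0, -0.0]
force: [0.0, 0.2, -0.8]
gripper_width: 0.648
grip_force: 0.0
```

>>> {"fn": "move_arm", "kwargs": {"dp": [[0,0,-0.15],[0,0,-0.3],[0,0,-0.8],[0,0,-1],[0,0,-1],[0,0,-1],[0,0,-0.7],[0,0,0],[0,0,0]], "turn": [0,0,0,0,0,0,0,0,0]}}

```text
time: 14.68
position: [0.4546, 0.0495, 0.2446]
tcp_rot: [1.0, 0.0, -0.001, -0.0]
force: [0.6, -0.4, -0.3]
gripper_width: 0.647
grip_force: 0.0
```

```bash
python3 - <<'E'
from h import *
to(.4615,-.301,.25,0)
c=cam('wrist');cv2.imwrite('pics/w5.png',c['frame'])
E
```

```text
pos [0.4546 0.0495 0.2446] yaw 0.0 dp/40mm [ 0.171  8.762 -0.138] turn/4deg 0.0
```

View pics/w5.png

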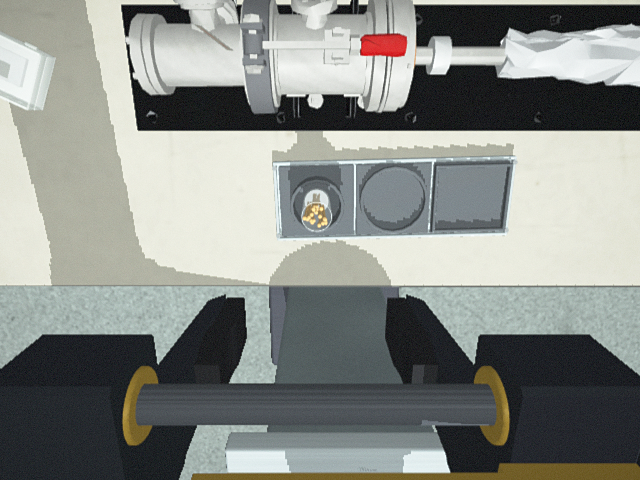

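The tube stands in the cup. Tray corners are (274,163), (516,157), (507,235), (279,237). The dish is at (393,198) and the pocket at (471,196).

```bash
python3 - <<'E'
from h import *
c=cam('wrist')
q=np.array([ray(c,u,v,.008) for u,v in((274,163),(516,157),(507,235),(279,237))]);print(q.round(4).tolist(),q.mean(0).round(4))
print(np.degrees(np.arctan2(*(q[0]+q[3]-q[1]-q[2])[:2]*[-1,1])),np.linalg.norm(q[0]-q[1]),np.linalg.norm(q[0]-q[3]))
for u,v in((393,198),(471,196)):print(ray(c,u,v,.013).round(4))
to(.4615,-.301,.02,0)
E
```

```text
[[0.4901, 0.088, 0.008], [0.4952, -0.1328, 0.008], [0.4209, -0.1354, 0.008], [0.4191, 0.0855, 0.008]] [ 0.4563 -0.0237  0.008 ]
0.8848058762727654 0.2208261577566812 0.07099496698735244
[ 0.4584 -0.0219  0.013 ]
[ 0.4602 -0.0941  0.013 ]
pos [0.4546 0.0495 0.2442] yaw 0.0 dp/40mm [0.183 8.764 5.603] turn/4deg 0.0
```

>>> {"fn": "move_arm", "kwargs": {"dp": [[0.017,0.876,0],[0.017,0.876,0],[0.017,0.876,0],[0.017,0.876,0],[0.017,0.876,0],[0.017,0.876,0],[0.017,0.876,0],[0.017,0.876,0],[0.017,0.876,0],[0.017,0.876,0],[0,0,1],[0,0,1],[0,0,0.8],[0,0,0],[0,0,0]], "turn": [0,0,0,0,0,0,0,0,0,0,0,0,0,0,0], "hand": 0.9}}

```text
time: 16.65
position: [0.4623, -0.3013, 0.1342]
tcp_rot: [1.0, 0.0, 0.0, 0.0]
force: [-0.0, -0.3, 0.9]
gripper_width: 0.898
grip_force: 0.0
```

```bash
python3 - <<'E'
from h import *
c=cam('wrist');g=c['frame'].min(2)
print(np.round(proj(c,(.4615,-.301,.021))))
u,v=map(int,proj(c,(.4615,-.301,.021)))
k=blob(c,g>195,(u-60,v-60,u+60,min(v+60,480)),.021,'collar')
to(.4615,-.301,.019,0)
E
```

```text
[316. 243.]
collar rect mm [ 461.8 -300.6] [37.8 37.6] 89.9 circle [ 461.6 -300.6] 19.1 corners [[443.0, -320.0], [481.0, -320.0], [481.0, -282.0], [443.0, -282.0]]
pos [ 0.4624 -0.3013  0.1345] yaw 0.01 dp/40mm [-0.027 -0.013  2.888] turn/4deg 0.0
```

>>> {"fn": "move_arm", "kwargs": {"dp": [[-0.02,-0.015,0.7],[0,0,0.7],[0,0,0.7],[0,0,0.5],[0,0,0.288],[0,0,0],[0,0,0]], "turn": [0,0,0,0,0,0,0]}}

```text
time: 17.58
position: [0.4616, -0.3008, 0.0187]
tcp_rot: [1.0, 0.0, 0.001, 0.001]
force: [0.1, 0.3, -0.6]
gripper_width: 0.901
grip_force: 0.0
```

>>> {"fn": "move_arm", "kwargs": {"dp": [[0,0,0],[0,0,0],[0,0,0],[0,0,0],[0,0,0],[0,0,0],[0,0,0]], "turn": [0,0,0,0,0,0,0], "hand": 0, "grip_force": 20}}

```text
time: 18.45
position: [0.4612, -0.3004, 0.0177]
tcp_rot: [1.0, 0.0, -0.0, 0.0]
force: [0.3, -0.6, 0.1]
gripper_width: 0.427
grip_force: 20.0
```

>>> {"fn": "move_arm", "kwargs": {"dp": [[0,0,-0.1],[0,0,-0.3],[0,0,-0.7],[0,0,-0.9],[0,0,-0.9],[0,0,-0.6],[0,0,0],[0,0,0]], "turn": [0,0,0,0,0,0,0,0]}}

```text
time: 19.45
position: [0.4608, -0.3, 0.1569]
tcp_rot: [1.0, 0.0, -0.0, -0.0]
force: [0.9, 0.3, -0.5]
gripper_width: 0.435
grip_force: 20.0
```

```bash
python3 - <<'E'
from h import *
s=robot.observe();print(s['gripper_width']*88)
to(.458,-.0225,.16,0)
c=cam('wrist');cv2.imwrite('pics/w6.png',c['frame'])
E
```

```text
38.312350016959066
pos [ 0.4608 -0.3     0.1569] yaw 0.01 dp/40mm [-0.069 -6.938 -0.071] turn/4deg 0.0
```

View pics/w6.png

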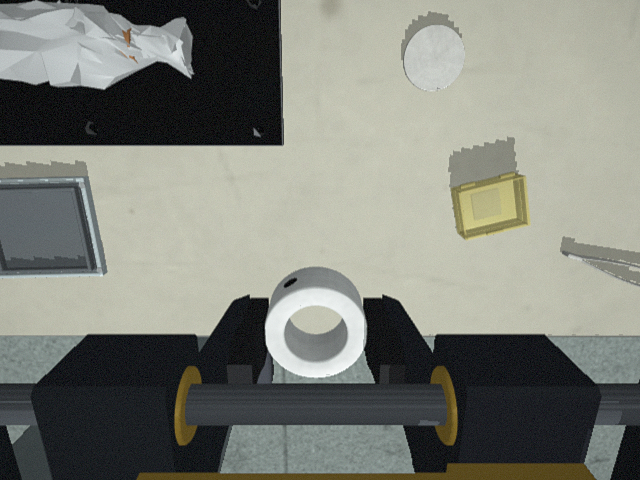

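The collar is held level at (316,335), and the disc and box are undisturbed. Carry it to the dish.

>>> {"fn": "move_arm", "kwargs": {"dp": [[0,-0.2,0],[-0.01,-0.5,0],[-0.01,-0.7,0],[-0.01,-0.8,0],[-0.01,-0.8,0],[-0.01,-0.8,0],[-0.01,-0.8,0],[-0.01,-0.8,0],[-0.01,-0.7,0],[-0.01,-0.5,0],[0,-0.238,0],[0,-0.1,0],[0,0,0.5],[0,0,0.8],[0,0,0.8],[0,0,0.5],[0,0,0.2],[0,0,0],[0,0,0]], "turn": [0,0,0,0,0,0,0,0,0,0,0,0,0,0,0,0,0,0,0]}}

```text
time: 21.88
position: [0.458, -0.023, 0.0465]
tcp_rot: [1.0, 0.0, 0.001, 0.0]
force: [-0.2, -0.2, -1.3]
gripper_width: 0.432
grip_force: 20.0
```

```bash
python3 - <<'E'
from h import *
s=robot.observe();print(s['gripper_width']*88)
to(.457,-.0225,.026,0)
c=cam('wrist');cv2.imwrite('pics/w7.png',c['frame'])
E
```

```text
38.031160065460426
pos [ 0.458  -0.023   0.0465] yaw 0.0 dp/40mm [-0.025 -0.013  0.511] turn/4deg 0.0
```

View pics/w7.png

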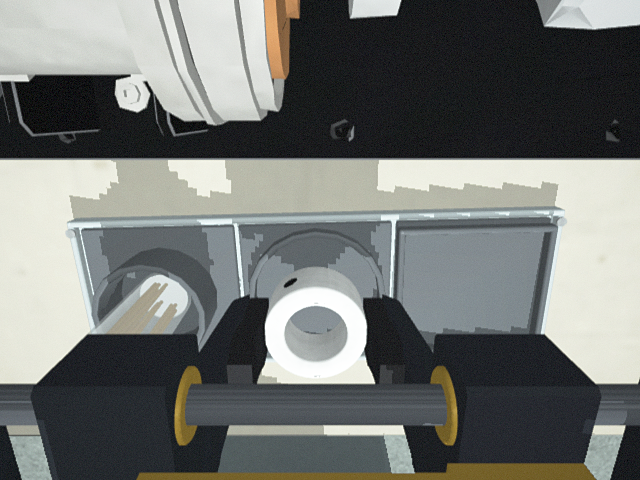

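The collar is centred on the dish (u=317). Lower and release.

>>> {"fn": "move_arm", "kwargs": {"dp": [[-0.02,0,0.2],[0,0,0.15],[0,0,0.1],[0,0,0.06],[0,0,0],[0,0,0]], "turn": [0,0,0,0,0,0]}}

```text
time: 22.68
position: [0.4568, -0.0228, 0.0254]
tcp_rot: [1.0, 0.0, 0.0, 0.0]
force: [-0.1, 1.1, -0.8]
gripper_width: 0.429
grip_force: 20.0
```

>>> {"fn": "move_arm", "kwargs": {"dp": [[0,0,0],[0,0,0],[0,0,0],[0,0,0]], "turn": [0,0,0,0], "hand": 0.6}}

```text
time: 23.18
position: [0.4567, -0.0228, 0.0253]
tcp_rot: [1.0, 0.0, 0.0, -0.0]
force: [-0.3, 0.2, 0.6]
gripper_width: 0.6
grip_force: 0.0
```

>>> {"fn": "move_arm", "kwargs": {"dp": [[0,0,-0.15],[0,0,-0.4],[0,0,-0.9],[0,0,-1],[0,0,-1],[0,0,-1],[0,0,-1],[0,0,0],[0,0,0]], "turn": [0,0,0,0,0,0,0,0,0]}}

```text
time: 24.3
position: [0.4563, -0.0227, 0.2428]
tcp_rot: [1.0, 0.0, -0.0, -0.0]
force: [-0.5, 0.2, -0.5]
gripper_width: 0.602
grip_force: 0.0
```

```bash
python3 - <<'E'
from h import *
print(robot.observe()['q'].round(2) if hasattr(robot.observe()['q'],'round') else robot.observe()['q'])
c=cam('wrist');cv2.imwrite('pics/w8.png',c['frame'])
to(.4765,-.4235,.245,-75)
E
```

```text
[-0.31  0.17  1.7   0.    1.27  1.26]
pos [ 0.4562 -0.0227  0.2424] yaw 0.01 dp/40mm [ 0.506 10.021 -0.072] turn/4deg 18.75
```

View pics/w8.png

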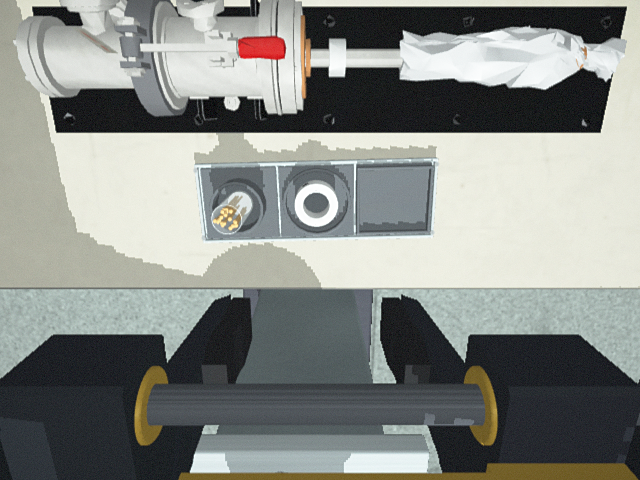

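The tube is in the cup and the collar sits centred in the dish (316,206). Next the box, with tool yaw about 104°. I'll also check the bag's clearance.

>>> {"fn": "move_arm", "kwargs": {"dp": [[0.05,1,0],[0.05,1,0],[0.05,1,0],[0.05,1,0],[0.05,1,0],[0.05,1,0],[0.05,1,0],[0.05,1,0],[0.05,1,0],[0.05,1,0],[0,0,0],[0,0,0],[0,0,0],[0,0,0],[0,0,0],[0,0,0],[0,0,0],[0,0,0],[0,0,0],[0,0,0]], "turn": [0,0,0,0,0,0,0,0,0,0,-1,-1,-1,-1,-1,-1,-1,-1,-1,-1], "hand": 0.8}}

```text
time: 26.85
position: [0.4765, -0.4226, 0.2417]
tcp_rot: [0.939, 0.343, -0.0, -0.001]
force: [-0.6, 0.4, 0.4]
gripper_width: 0.798
grip_force: 0.0
```

>>> {"fn": "move_arm", "kwargs": {"dp": [[0,0,0],[0,0,0],[0,0,0],[0,0,0],[0,0,0],[0,0,0],[0,0,0],[0,0,0],[0,0,0],[0,0,0],[0,0,0],[0,0,0],[0,0,0],[0,0,0],[0,0,0],[0,0,0],[0,0,1],[0,0,1],[0,0,0],[0,0,0]], "turn": [-1,-1,-1,-1,-1,-1,-1,-1,-1,-1,-1,-1,-1,-1,-1,-1,0,0,0,0]}}

```text
time: 29.35
position: [0.4771, -0.4232, 0.1645]
tcp_rot: [0.616, 0.788, -0.0, 0.001]
force: [0.9, 0.1, 1.0]
gripper_width: 0.799
grip_force: 0.0
```

```bash
python3 - <<'E'
from h import *
c=cam('wrist');f=c['frame'].astype(int);y=f[:,:,2]-f[:,:,0]
cv2.imwrite('pics/w9.png',c['frame'])
u,v=map(int,proj(c,(.4765,-.4235,.01)));print(u,v)
for t in(50,60):blob(c,y>t,(max(0,u-75),v-75,u+75,min(v+75,330)),.02,'box')
to(.4765,-.4235,.018,104)
t=cam('top')
for p in((450,210),(400,214)):print(ray(t,*p,.05).round(3))
E
```

```text
315 225
box rect mm [ 476.1 -423.1] [38.9 46. ] 13.9 circle [ 476.2 -424.1] 28.1 corners [[452.0, -405.0], [463.0, -450.0], [500.0, -441.0], [489.0, -396.0]]
box rect mm [ 493.3 -419.1] [ 2.8 40.7] 14.9 circle [ 492.3 -419.4] 20.4 corners [[487.0, -400.0], [497.0, -439.0], [500.0, -438.0], [489.0, -399.0]]
pos [ 0.4772 -0.4234  0.165 ] yaw 104.01 dp/40mm [ 0.009 -0.021  3.676] turn/4deg 0.0
[ 0.567 -0.291  0.05 ]
[ 0.556 -0.17   0.05 ]
```

View pics/w9.png

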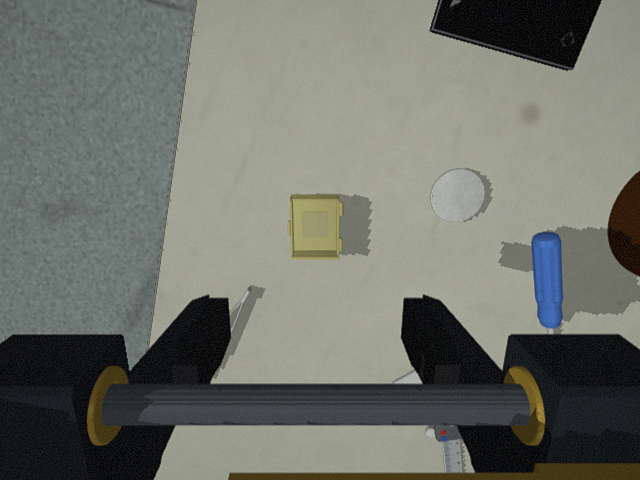

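The box is aligned with the tool (38.9 x 46 mm, yaw 14°), so it is the small one. The tweezers at (255,290) are clear of the fingers. Grasp.

>>> {"fn": "move_arm", "kwargs": {"dp": [[0,-0.02,0.8],[0,0,0.9],[0,0,0.9],[0,0,0.6],[0,0,0.35],[0,0,0.126],[0,0,0],[0,0,0]], "turn": [0,0,0,0,0,0,0,0]}}

```text
time: 30.45
position: [0.4763, -0.4234, 0.0173]
tcp_rot: [0.616, 0.788, -0.0, 0.001]
force: [-0.5, 0.3, 0.4]
gripper_width: 0.801
grip_force: 0.0
```

>>> {"fn": "move_arm", "kwargs": {"dp": [[0,0,0],[0,0,0],[0,0,0],[0,0,0],[0,0,0],[0,0,0],[0,0,0]], "turn": [0,0,0,0,0,0,0], "hand": 0, "grip_force": 15}}

```text
time: 31.32
position: [0.476, -0.423, 0.0163]
tcp_rot: [0.616, 0.788, -0.0, 0.0]
force: [-0.1, -0.6, 1.0]
gripper_width: 0.413
grip_force: 15.0
```

>>> {"fn": "move_arm", "kwargs": {"dp": [[0,0,-0.1],[0,0,-0.3],[0,0,-0.7],[0,0,-0.9],[0,0,-0.9],[0,0,-0.6],[0,0,0],[0,0,0],[0,0,0],[0,0,0],[0,0,0]], "turn": [0,0,0,0,0,0,0.8,0.8,0.8,0.8,0]}}

```text
time: 32.7
position: [0.476, -0.4231, 0.1571]
tcp_rot: [0.699, 0.715, -0.0, 0.0]
force: [-0.1, 0.9, -0.4]
gripper_width: 0.409
grip_force: 15.0
```

```bash
python3 - <<'E'
from h import *
s=robot.observe();print(s['gripper_width']*88)
to(.458,-.096,.16,91)
c=cam('wrist');cv2.imwrite('pics/w10.png',c['frame'])
E
```

```text
35.97301394234792
pos [ 0.476  -0.4231  0.1571] yaw 91.24 dp/40mm [ 8.184 -0.274 -0.079] turn/4deg 0.06
```

View pics/w10.png

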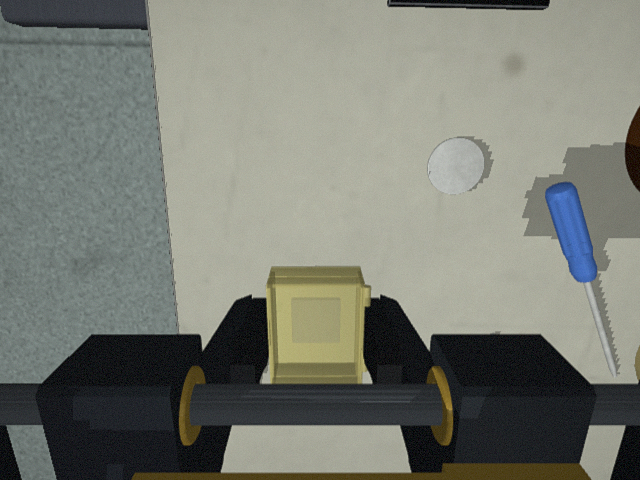

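The box is held square. Carry it to the pocket.

>>> {"fn": "move_arm", "kwargs": {"dp": [[0.2,-0.02,0],[0.5,-0.02,0],[0.8,-0.03,0],[0.9,-0.03,0],[0.9,-0.03,0],[0.9,-0.03,0],[0.9,-0.03,0],[0.9,-0.03,0],[0.9,-0.03,0],[0.7,-0.02,0],[0.4,0,0],[0.2,0,0],[0,0,0],[0,0,0.5],[0,0,0.8],[0,0,0.7],[0,0,0.5],[0,0,0.2],[0,0,0],[0,0,0]], "turn": [0,0,0,0,0,0,0,0,0,0,0,0,0,0,0,0,0,0,0,0]}}

```text
time: 35.25
position: [0.4587, -0.0957, 0.049]
tcp_rot: [0.7, 0.714, 0.0, 0.001]
force: [0.3, 0.0, 0.1]
gripper_width: 0.414
grip_force: 15.0
```

```bash
python3 - <<'E'
from h import *
s=robot.observe();print(s['gripper_width']*88,s['force'])
to(.458,-.0952,.0252,91)
c=cam('wrist');cv2.imwrite('pics/w11.png',c['frame'])
E
```

```text
36.40665815537273 [0.26605661 0.00211745 0.07485576]
pos [ 0.4587 -0.0957  0.049 ] yaw 91.2 dp/40mm [ 0.012 -0.018  0.595] turn/4deg 0.05
```

View pics/w11.png

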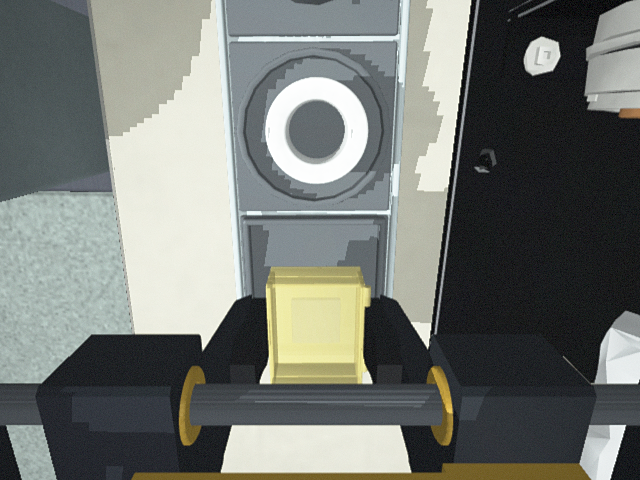

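Box (u 266–365) and pocket (u 245–385) share centre u≈316. Before lowering, I'll triangulate the bag's height to check body clearance.

```bash
python3 - <<'E'
from h import *
c=cam('wrist')
for z in(.03,.05,.07):print(z,'w11',[ray(c,u,v,z)[:2].round(3).tolist() for u,v in((596,355),(628,314))])
t=cam('top')
for z in(.03,.05,.07):print(z,'top',ray(t,365,209,z)[:2].round(3))
# w8 pose
W=np.eye(4);W[:3,:3]=R.from_quat([1,0,0,0]).as_matrix();W[:3,3]=[.4562,-.0227,.2424];c['world_from_camera']=W@c['hand_eye']
for z in(.03,.05,.07,.09):print(z,'w8',[ray(c,u,v,z)[:2].round(3).tolist() for u,v in((401,32),(405,80),(440,88),(585,75))])
s=cam('scene')['frame'];cv2.imwrite('pics/s2.png',cv2.resize(s[160:310,220:400],(720,600),interpolation=2))
E
```

```text
0.03 w11 [[0.583, -0.116], [0.592, -0.095]]
0.05 w11 [[0.567, -0.103], [0.574, -0.085]]
0.07 w11 [[0.55, -0.089], [0.557, -0.074]]
0.03 top [ 0.572 -0.086]
0.05 top [ 0.568 -0.085]
0.07 top [ 0.564 -0.083]
0.03 w8 [[0.596, -0.089], [0.561, -0.095], [0.555, -0.123], [0.565, -0.239]]
0.05 w8 [[0.593, -0.085], [0.56, -0.09], [0.554, -0.118], [0.563, -0.227]]
0.07 w8 [[0.589, -0.081], [0.558, -0.086], [0.553, -0.112], [0.562, -0.214]]
0.09 w8 [[0.586, -0.078], [0.557, -0.082], [0.552, -0.106], [0.56, -0.202]]
```

View pics/s2.png

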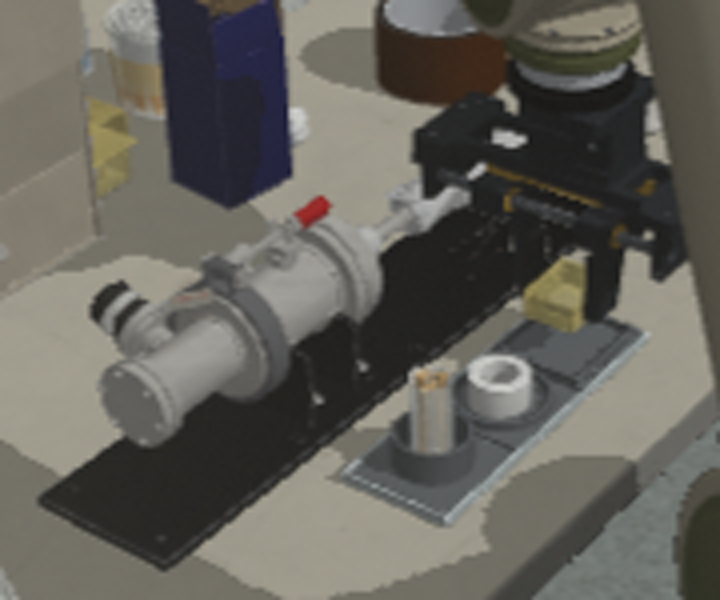

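The bag's front edge is at x≈0.555 and the body's edge at about 0.552. I'll shift 4 mm toward the robot, still within the pocket's 8 mm of play, and lower.

>>> {"fn": "move_arm", "kwargs": {"dp": [[0.01,-0.105,0],[0,0,0.15],[0,0,0.15],[0,0,0.1],[0,0,0.1],[0,0,0.085],[0,0,0],[0,0,0]], "turn": [0,0,0,0,0,0,0,0]}}

```text
time: 36.45
position: [0.4541, -0.095, 0.0249]
tcp_rot: [0.7, 0.714, 0.0, 0.0]
force: [-0.2, 0.7, 0.1]
gripper_width: 0.408
grip_force: 15.0
```

```bash
python3 - <<'E'
from h import *
print(robot.observe()['force']);to(.4545,-.0955,.0252,91)
E
```

```text
[-0.15101592  0.66141611  0.10728475]
pos [ 0.4541 -0.095   0.0249] yaw 91.2 dp/40mm [-0.013  0.01  -0.006] turn/4deg 0.05
```

>>> {"fn": "move_arm", "kwargs": {"dp": [[0,0,0],[0,0,0],[0,0,0],[0,0,0]], "turn": [0,0,0,0], "hand": 0.58}}

```text
time: 36.95
position: [0.4541, -0.095, 0.0249]
tcp_rot: [0.7, 0.715, 0.0, 0.0]
force: [-0.8, 0.3, 0.3]
gripper_width: 0.583
grip_force: 0.0
```

>>> {"fn": "move_arm", "kwargs": {"dp": [[0,0,-0.15],[0,0,-0.4],[0,0,-0.9],[0,0,-1],[0,0,-1],[0,0,-1],[0,0,-1],[0,0,0],[0,0,0]], "turn": [0,0,0,0,0,0,0,0,0]}}

```text
time: 38.08
position: [0.4537, -0.0948, 0.2423]
tcp_rot: [0.7, 0.715, -0.0, -0.0]
force: [-0.4, 0.3, 0.5]
gripper_width: 0.582
grip_force: 0.0
```

```bash
python3 - <<'E'
from h import *
c=cam('wrist');cv2.imwrite('pics/w12.png',c['frame'][0:330])
f=c['frame'].astype(int);y=f[:,:,2]-f[:,:,0]
u,v=map(int,proj(c,(.456,-.095,.02)));print(u,v)
blob(c,y>40,(u-60,v-60,u+60,v+60),.027,'box')
E
```

```text
318 205
box rect mm [454.4 -95. ] [39.5 48.4] 2.1 circle [453.6 -95. ] 29.6 corners [[434.0, -72.0], [436.0, -120.0], [475.0, -118.0], [473.0, -70.0]]
```

View pics/w12.png

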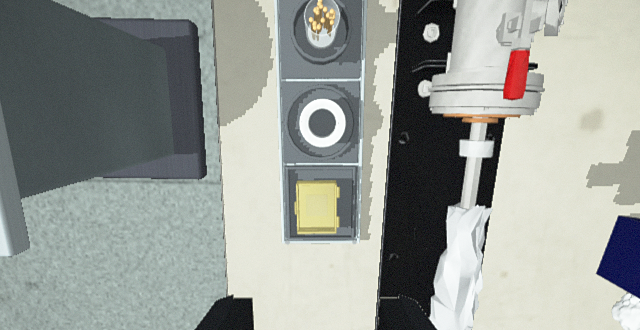

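The box lies flat inside the pocket at (317,207), the collar is in the dish at (323,123), and the tube with its pins is upright in the cup at (323,15). I'm handing the job in.

```bash
python3 -c "
from cell import robot
print(robot.finish_job())"
```

```text
the job is handed in; nothing more can be done
None
```

The kit is made up and handed in at about 38 s of the 83 s allowed: the tube is upright in the cup with its pins in, the collar flat in the dish and the small box flat in the pocket, with the look-alikes left where they were.

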